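# Dock the jar tray at the filling place

### The job

The steel tray of amber jars has been left at the back of the bench: hook the fingers behind its tall far lip and drag it towards you along the bench, without lifting it, between the two side rails of the dock. Seat it square and fully home against the cross bar, pressing firmly (about 10 N on the bar, held for a moment) but never harder than 20 N. Then let go and withdraw, leaving the jars standing in the tray and everything else on the bench where it is.

Things in the scene. Friction and masses are not known exactly. Their poses are not given: they have to be found in the camera images.
- tray: Loose open steel tray, 130 (x) x 200 (y) mm, walls 4 mm thick, 40 mm high, the far wall (+x) rising as a lip to 58 mm. Floor 4 mm; six cells (2 along x, 3 along y), a jar in each with under 12 mm to the walls: fingers only fit outside. Origin: centre of its underside; z up, x towards the lip, away from the robot. With jars 0.6 to 0.9 kg; it slides on the bench with 2 to 8 N of friction.
- lip (a point): Middle of the top edge of the tray's far lip, on its outer face: 65 mm along the tray's +x from its origin, 58 mm up. The outer face below it is flat down to the bench, 200 mm wide, and free behind: the fingers bear there. Two fingers set apart along y keep the tray from swivelling.
- dock: Fixed aluminium dock: two side rails along x, 26 mm high, 220 mm apart inside (10 mm spare each side of the tray), centred on the x axis, ending at x = +50 mm. Origin on the bench; x points away from the robot, the tray comes in along -x, its x axis along the dock's. Stop: a dark cross bar 38 mm high between the rails, its face anywhere from x = 0 to +40 mm: not measured, find it by feel or by eye.
- mouth (a point): Middle of the dock's mouth, on the bench, at x = +85 mm of the dock: from x = +50 mm to here the rails flare outwards as a lead-in. The cross bar is clamped and does not move under the forces allowed.
- paddle (a joint): Small grey spring paddle in the middle of the cross bar, facing the tray and standing 8 mm proud of the bar's face. Value in m: 0 = out (not touched), 0.008 = pushed level with the face, that is the tray is home. Its spring is light (under 1 N), so the tray stays where it is left.
- jar0: Amber jar with black cap, 44 mm diameter, 68 mm high, 60 g, standing loose in one of the tray's cells (its foot is 4 mm above the bench). Origin: centre of its foot.
- jar1: Amber jar with black cap, 44 mm diameter, 68 mm high, 60 g, standing loose in one of the tray's cells (its foot is 4 mm above the bench). Origin: centre of its foot.
- jar2: Amber jar with black cap, 44 mm diameter, 68 mm high, 60 g, standing loose in one of the tray's cells (its foot is 4 mm above the bench). Origin: centre of its foot.
- jar3: Amber jar with black cap, 44 mm diameter, 68 mm high, 60 g, standing loose in one of the tray's cells (its foot is 4 mm above the bench). Origin: centre of its foot.
- jar4: Amber jar with black cap, 44 mm diameter, 68 mm high, 60 g, standing loose in one of the tray's cells (its foot is 4 mm above the bench). Origin: centre of its foot.
- jar5: Amber jar with black cap, 44 mm diameter, 68 mm high, 60 g, standing loose in one of the tray's cells (its foot is 4 mm above the bench). Origin: centre of its foot.
- amber: Bystander, leave alone: amber glass bottle with black cap, 68 dia x 160 mm. Origin: underside.
- black: Bystander, leave alone: black plastic jar, 52 dia x 80 mm. Origin: underside.
- spray: Bystander, leave alone: clear plastic bottle with a blue cap, 52 dia x 140 mm. Origin: underside.
- beaker: Bystander, leave alone: open glass beaker, 72 dia x 90 mm. Origin: underside.
- mortar: Bystander, leave alone: white ceramic bowl, 110 dia x 60 mm. Origin: underside.
- spatula: Bystander, leave alone: spatula lying flat, 180 mm long, origin at its middle. Origin: underside.
Not all that is in view belongs to the job. What is shaped like the tray but purple is not meant. What is shaped like the jar4 but turquoise or yellow is not meant.

How it is judged:
On the way, in this order (a step that is already met when the one before it is completed fails the run):
1. the tray is being dragged along the bench by the fingers at its lip end (distance of tray from where it was at the start of the episode above 0.03 m and contact force between the fingers and tray above 1 N and x of the grasp point in the frame of tray above 0.02 m), for 0.1 s.
2. the tray is pressed home against the bar with more than 5 N (value of joint paddle above 0.006 m and angle between the x axis of tray and the x axis of dock, either way round below 0.035 rad and contact force between tray and dock above 5 N), for 0.2 s.
At the end, for the whole second after the job is handed in: The tray stands flat on the bench, at rest and released, between the rails, square to the dock within 0.035 rad, and home: the paddle is pushed in more than 6 mm (of 8). All six jars stand upright in the tray (value of joint paddle above 0.006 m and angle between the x axis of tray and the x axis of dock, either way round below 0.035 rad and angle between tray's own z axis and vertical below 0.03 rad and height (world z) of tray below 0.004 m and linear speed of tray below 0.01 m/s and contact force between the fingers and tray below 0.05 N and distance between each of jar0, jar1, jar2, jar3, jar4, jar5 and tray below 0.09 m and angle between each of jar0, jar1, jar2, jar3, jar4, jar5's own z axis and vertical below 0.1 rad); the robot touches nothing.
It fails at once if the tray is pressed against the dock with more than 20 N (contact force between tray and dock above 20 N).
It fails at once if the tray is lifted or tipped (height (world z) of tray above 0.012 m or angle between tray's own z axis and vertical above 0.12 rad).
It fails at once if a bystander is moved by more than 20 mm (distance of any of amber, black, spray, beaker, mortar, spatula from where it was at the start of the episode above 0.02 m).
It also fails if it takes over 67 s, if anything falls off the work surface, if the arm or the gripper's body presses on something with over 40 N, if the wrist force passes 120 N, or if a joint passes its speed limit or range.

### The arm

A 6-joint arm with a two-finger parallel gripper is mounted at the origin on the work surface. World frame = base frame: x ahead of the robot, y to its left, z up, the work surface at z = 0. Lengths are in m, angles in rad, forces in N, time in s.
With the tool pointing down it reaches from about 0.25 to 0.775 m from the base axis. Payload 8.9 kg.
Tool frame: the origin (TCP) lies midway between the tips of the shut fingers; the grasp point (between the pads) lies 19 mm behind it; z points along the fingers, y is the line along which they close (so a half turn about z gives the same grasp; the last joint's range is limited). The gripper opens to 85 mm and grips with 20 to 120 N. Pads are 22 mm wide; open, the fingers measure 114 mm over their backs; the gripper's body (76 mm by 85 mm) begins 54 mm behind the grasp point. The pads swing forward as they close: fully open they stand 13 mm farther back than shut.
Start: joints at [1.076, 0.291, -0.153, 1.127, 0, 1.431], TCP at [0.183, 0.492, 0.231] pointing down, gripper open.
Joint ranges: [-2.52, 2.52], [-0.91, 1.74], [-1.3, 1.37], [-1.96, 2.02], [-1.52, 1.47], [-3.14, 3.14]. Speed limits (rad/s): [2.22, 2.22, 2.79, 3.14, 3.14, 3.14].

### API

Orientations are given as a rotation vector (axis times angle).
In Python, from rig import monitor, imaging, bot gives the robot as it stands. The module is installed in compiled form; this text tells all that it offers.
- The arm moves only by the tool move_arm, never from a script. Its argument "targets" is a list of rows, each a list of 2 entries, a list of its own where there are three numbers: the shift along the tool's x, y, z in m, then the turn, a rotation vector about the tool's x, y, z in degrees. In form: [[[dx, dy, dz], [rx, ry, rz]], ...]. A call has 1 to 5 rows; each row shifts and turns the commanded pose from where the row before left it, along the tool's axes as they then stand; what a row does not reach is not made up. A row lasts 1/12 s, in which the tool goes at most 41.7 mm and 7.16 degrees, less where a joint would pass 70% of its speed; a pose out of reach is approached as far as the arm can. A call with a gripper value outside its range is refused whole. "claw" is the opening in per cent of the stroke, from 0 (shut) to 100 (fully open), set as the call begins (left out, the last holds). The fingers move at their own pace and stop on an object; "squeeze" is the grip in N (left out, the last holds). Time passes only in rows, so rows that do not move let the fingers close. It gives the time, the measured TCP pose, the force, the opening and the grip force at its end, in the units of the state.
- monitor.state(): the state, without advancing time (a new reading comes with each control period).
- imaging.read_camera(name): name is "scene" or "side" or "wrist"; returns (picture, depth): 384x512x3 uint8, red, green, blue; 384x512 float32, m along the optical axis (not along the pixel's ray), 0 where there is no reading.
- imaging.camera_model(name): a dict with "K" (3x3 intrinsics, pixels), "k1" (the pictures are not rectified: a ray, as slopes to the right and down, at radius r is drawn at 1 + k1 r^2 times it, then the intrinsics apply), "R" (3x3) and "t" (3): a world point X has camera coordinates R X + t; the wrist camera has in their place "hand_eye" (4x4, takes a point from camera to tool coordinates, whose origin is the TCP and whose axes are the flange's). Camera axes: x right, y down, z forward; pixel columns grow to the right and rows downward; lengths in m; the calibration is good to about 2 mm. A picture is of the moment at which its call begins: read the wrist's pose just before it. camera_model takes no time and is no camera call.
- bot.job_done(): hands the job in; it is judged then, once.
The state is a dict: "clock": time; "joints": joint angles; "dq": joint speeds; "tau": joint torques, N m; "tcp_pos": TCP position; "tcp_rot": TCP orientation; "force": force on the tool from outside, world axes, zero at the start; "ft_torque": the same for the moment, N m; "finger_gap": opening from 0.0 (shut) to 1.0 (fully open); "grip_force": force on a finger pad.
Only numpy, scipy, OpenCV 4.12 (cv2) and the standard library are available. Lean on these libraries where they do the work, as an engineer would, in place of code of your own. Each camera call takes 0.05 s, during which the arm holds its last target. There are 200 camera calls.

## Working session

There is one attempt and no reset: what is moved stays moved. The work goes in short steps, Python scripts to look and compute and a tool call to move; the robot and the scene stay as the last step left them, time stands still between calls to the robot, and variables do not carry over. Pictures are saved under pics/ and viewed, at most 10 in all, crops included, and the job is handed in when it is done.

Besides the shell and the picture viewer there is one more tool, called after "Emit:" as name(argument=value, ...), one argument or row to a line, values as JSON. move_arm: Moves the arm, as the interface text tells. Its arguments: {"type":"object","properties":{"targets":{"type":"array","items":{"type":"array"}},"claw":{"type":"number"},"squeeze":{"type":"number"}},"required":["targets"]}

```bash
mkdir -p pics; cat > h.py <<'E'
import numpy as np, cv2
from rig import monitor, imaging, bot
from scipy.spatial.transform import Rotation as Ro
def shot(n):
    s=monitor.state(); p,d=imaging.read_camera(n); m=imaging.camera_model(n)
    return s,p,d,m
def pts(s,d,m):
    h,w=d.shape; K=np.array(m["K"]); k=m["k1"]
    u,v=np.meshgrid(np.arange(w),np.arange(h))
    xy=cv2.undistortPoints(np.stack([u,v],-1).reshape(-1,1,2).astype(np.float64),K,np.array([k,0,0,0.])).reshape(h,w,2)
    P=np.dstack([xy*d[...,None],d])
    if "R" in m: return (P-np.array(m["t"]))@np.array(m["R"])
    H=np.array(m["hand_eye"]); P=P@H[:3,:3].T+H[:3,3]
    return P@Ro.from_rotvec(s["tcp_rot"]).as_matrix().T+np.array(s["tcp_pos"])
E
python3 - <<'E'
from h import *
out=[]
for n in["scene","side"]:
    s,p,d,m=shot(n); np.savez(n,p=p,X=pts(s,d,m),d=d); cv2.imwrite(f"pics/{n}.png",cv2.resize(p[...,::-1],(800,600)))
print(s)
E
```

```text
{'clock': 0.05, 'joints': array([ 1.07572289e+00,  2.91272481e-01, -1.54100419e-01,  1.12670660e+00,
       -2.79297791e-05,  1.43154497e+00]), 'dq': array([-0.00062431, -0.00169804,  0.00074443, -0.00044601, -0.00104037,
        0.00132527]), 'tau': array([ 1.76145826e-03, -5.38493979e+01,  3.32281959e+01,  8.97683407e-03,
       -2.78969928e-04,  5.69256002e-06]), 'tcp_pos': array([0.18266506, 0.49174058, 0.23074603]), 'tcp_rot': array([-5.55913871e-01, -3.09163595e+00,  1.92853263e-03]), 'force': array([-0.10950016, -0.28710834, -0.3441743 ]), 'ft_torque': array([ 0.00536646,  0.03316714, -0.04330941]), 'grip_force': 0.0, 'finger_gap': 1.0007774209548423}
```

View pics/scene.png

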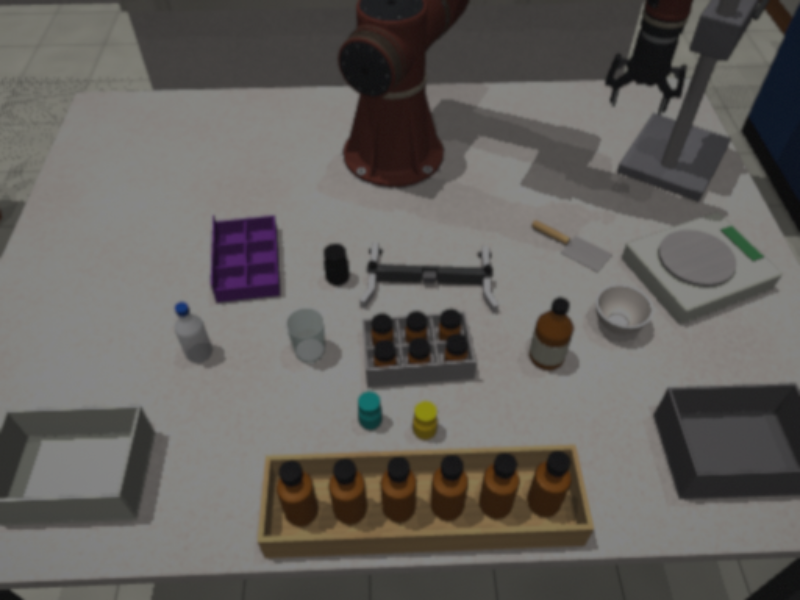

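View pics/side.png

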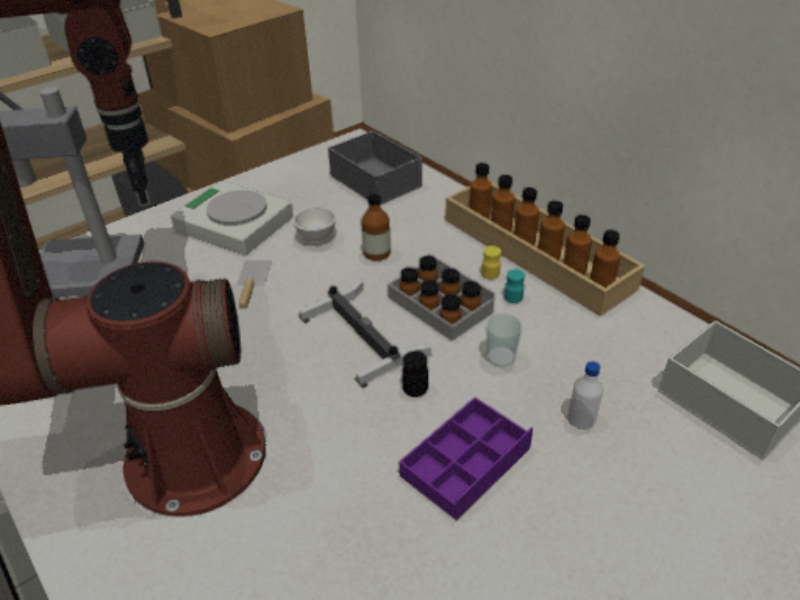

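The steel tray with the amber jars is at about (418,348) in the scene view and the dock is at (430,275). Possible mix-ups are the purple tray (245,257), the wooden box of bottles (425,500), the turquoise jar (370,410) and the yellow jar (425,420), and the two empty bins. The steel tray matches the description. Next I'll measure it and take one close crop.

```bash
python3 - <<'E'
from h import *
z=np.load("scene.npz");p,X=z["p"],z["X"]
c=p[165:300,200:350]; cv2.imwrite("pics/crop.png",cv2.resize(c[...,::-1],(800,720))[:600] if 0 else cv2.resize(c[...,::-1],(660,594),interpolation=cv2.INTER_CUBIC))
# top-down height map from both cameras
B=[]
for n in["scene","side"]:
    z=np.load(n+".npz");X=z["X"][z["d"]>0];C=z["p"][z["d"]>0]
    print(n,"bench z",np.median(X[(abs(X[:,2])<.02)&(X[:,0]>.2)&(X[:,0]<.8)][:,2]))
    B.append(np.c_[X,C])
A=np.vstack(B)
x0,y0,r=.2,-.3,.0015   # view x .2-.8 , y -.3..+.3
H=np.zeros((400,400),np.float32)
k=(A[:,0]>x0)&(A[:,0]<.8)&(A[:,1]>y0)&(A[:,1]<.3)&(A[:,2]>-.02)&(A[:,2]<.2);a=A[k]
i=((a[:,0]-x0)/r).astype(int).clip(0,399);j=((a[:,1]-y0)/r).astype(int).clip(0,399)
np.maximum.at(H,(i,j),a[:,2])
im=cv2.applyColorMap((H/.1*255).clip(0,255).astype(np.uint8),cv2.COLORMAP_JET)
im=cv2.resize(im,(600,600),interpolation=cv2.INTER_NEAREST)[::-1,::-1].copy()
for t in range(0,600,100):
    cv2.putText(im,f"{.8-t*.001:.1f}",(0,t+10),0,.4,(255,)*3);cv2.putText(im,f"{.3-t*.001:.1f}",(t,595),0,.4,(255,)*3)
    im[t,::4]=255;im[::4,t]=255
cv2.imwrite("pics/top.png",im)
E
```

```text
scene bench z -0.000670460134210937
side bench z -8.328242131081758e-05
```

View pics/crop.png

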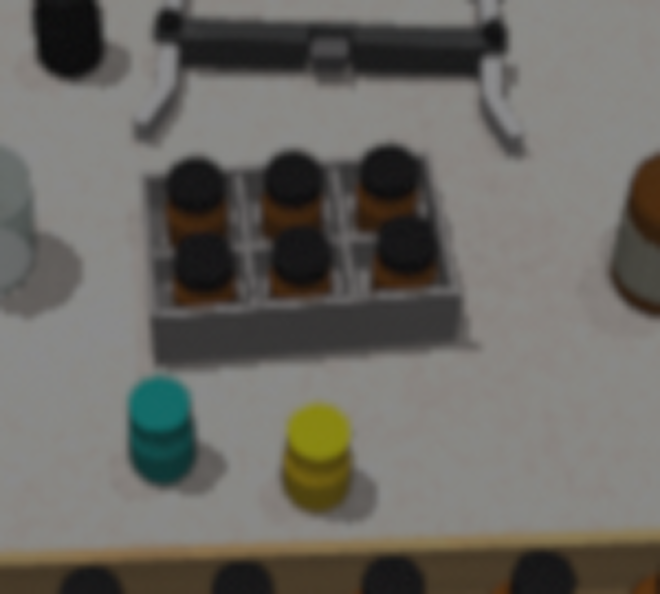

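View pics/top.png

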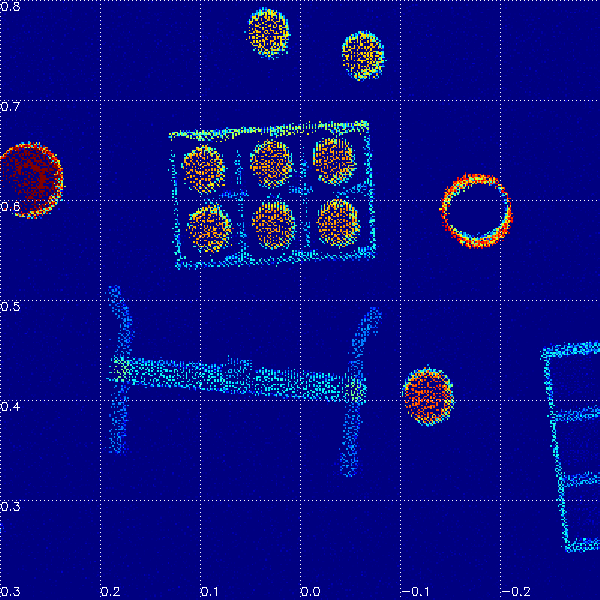

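The crop shows the chosen tray: steel, with the plain lip facing away and six black-capped jars. The turquoise jar and the yellow jar stand free behind it. The height map puts the lip along x≈0.67, and both decoy jars begin about 45 mm or more behind it. Next I'll fit the tray and dock precisely.

```bash
cat > fit.py <<'E'
from h import *
def load(names=("scene","side")):
    B=[]
    for n in names:
        z=np.load(n+".npz");k=z["d"]>0;B.append(np.c_[z["X"][k],z["p"][k]])
    return np.vstack(B)
def line(P):
    vx,vy,a,b=cv2.fitLine(P[:,:2].astype(np.float32),cv2.DIST_HUBER,0,.001,.001).ravel(); return np.array([vx,vy,a,b])
E
python3 - <<'E'
from fit import *
for names in(("scene",),("side",),("scene","side")):
    A=load(names);x,y,z=A[:,:3].T
    t=A[(x>.51)&(x<.70)&(y>-.09)&(y<.15)&(z>.02)&(z<.065)]
    (c,s,a)=cv2.minAreaRect(t[:,:2].astype(np.float32));print(names,"tray rect",c,s,a)
    lip=A[(x>.64)&(x<.70)&(y>-.09)&(y<.15)&(z>.05)&(z<.063)]
    # only lip: exclude jars by colour-free distance
    lip=lip[lip[:,0]>.671-.062*(lip[:,1]-.03)-.012]
    l=line(lip);print("lip",l,np.degrees(np.arctan2(l[0],l[1])),np.percentile(lip[:,2],95))
    L=A[(x>.34)&(x<.455)&(y>.165)&(y<.20)&(z>.02)&(z<.029)]
    R=A[(x>.32)&(x<.455)&(y<-.03)&(y>-.075)&(z>.02)&(z<.029)]
    b=A[(x>.395)&(x<.46)&(y>-.03)&(y<.16)&(z>.034)&(z<.043)&(abs(y-.06)>.025)]
    for n,q in(("L",L),("R",R),("bar",b)):
        if len(q)>5: print(n,len(q),line(q))
    lb=line(b);n=np.array([lb[1],-lb[0]]);n*=np.sign(n[0]);print("bar span",np.percentile((b[:,:2]-lb[2:])@n,[3,97]))
    pd=A[(x>.42)&(x<.46)&(abs(y-.06)<.03)&(z>.015)];e=(pd[:,:2]-lb[2:])@n;pp=pd[e>.016];print("paddle",pp[:,:3].mean(0) if len(pp) else 0,len(pp),e.max())
E
```

```text
('scene',) tray rect (0.6076735258102417, 0.027463093400001526) (0.13632303476333618, 0.20041877031326294) 3.1365854740142822
lip [ 0.06016893 -0.9981882   0.6702268   0.02704499] 176.55049 0.059652076384312254
L 72 [ 0.99663734 -0.08193876  0.40263084  0.17912704]
R 98 [ 0.99792016 -0.06446236  0.40095222 -0.0532143 ]
bar 203 [0.07211246 0.9973965  0.4238457  0.06681272]
bar span [-0.01109745  0.00931699]
paddle [0.44015164 0.05725308 0.02686339] 10 0.01969629608138091
('side',) tray rect (0.6029383540153503, 0.0274084210395813) (0.13793312013149261, 0.20387428998947144) 3.909397602081299
lip [ 0.05434858 -0.99852204  0.6658451   0.02091501] 176.8845 0.061007907508044586
L 85 [ 0.9960063  -0.08928303  0.3907247   0.17913374]
R 133 [ 0.9969109  -0.07854047  0.36006236 -0.05283152]
bar 172 [0.07913551 0.99686384 0.41638294 0.06129929]
bar span [-0.00880903  0.00877474]
paddle [0.43441209 0.06102154 0.03011114] 5 0.019083530404455987
('scene', 'side') tray rect (0.6046075224876404, 0.027528993785381317) (0.14127935469150543, 0.20388953387737274) 3.9293878078460693
lip [ 0.0611055  -0.99813133  0.6696328   0.0293154 ] 176.49672 0.05999659961614136
L 157 [ 0.99636865 -0.0851439   0.38365987  0.18041733]
R 231 [ 0.9967813  -0.080169    0.39290172 -0.05348429]
bar 375 [0.08295275 0.9965535  0.4203761  0.06582127]
bar span [-0.01202793  0.01205641]
paddle [0.43848155 0.05958558 0.02526535] 32 0.02301261411961493
```

```bash
cat > go.py <<'E'
# usage: go.py x y z yaw_deg -> tool-frame shift (before turning), turn about tool z
import sys
from h import *
def yaw(R): return np.degrees(np.arctan2(-R[0,1],R[1,1]))
s=monitor.state();R=Ro.from_rotvec(s["tcp_rot"]).as_matrix()
x,y,z,w=map(float,sys.argv[1:5]);np.set_printoptions(precision=4,suppress=True)
print("t",s["clock"],"pos",s["tcp_pos"],"yaw",yaw(R),"tilt",R[2],"F",s["force"])
print("shift",R.T@(np.array([x,y,z])-s["tcp_pos"]),"turn rz",-(w-yaw(R)),"shift if turned first",(R@Ro.from_euler("z",-(w-yaw(R)),degrees=True).as_matrix()).T@(np.array([x,y,z])-s["tcp_pos"]))
E
python3 go.py .693 .033 .20 3.6
```

```text
t 0.1 pos [0.1827 0.4918 0.2308] yaw -20.3844470893003 tilt [ 0.0001 -0.0012 -1.    ] F [0.3843 0.2933 0.0321]
shift [-0.6382 -0.2523  0.031 ] turn rz -23.9844470893003 shift if turned first [-0.4805 -0.4899  0.031 ]
```

Emit:
move_arm(
  targets=[
    [[-0.03,-0.012,0],[0,0,0]],
    [[-0.03,-0.012,0],[0,0,0]],
    [[-0.03,-0.012,0],[0,0,0]],
    [[-0.03,-0.012,0],[0,0,0]],
    [[-0.03,-0.012,0],[0,0,0]],
  ],
  claw=100,
)

```text
clock: 0.52
tcp_pos: [0.3033, 0.3824, 0.2311]
tcp_rot: [-0.555, -3.092, 0.001]
force: [0.4, 1.1, 0.2]
finger_gap: 1.004
grip_force: 0.0
```

Emit:
move_arm(
  targets=[
    [[-0.032,-0.0126,0],[0,0,0]],
    [[-0.032,-0.0126,0],[0,0,0]],
    [[-0.032,-0.0126,0],[0,0,0]],
    [[-0.032,-0.0126,0],[0,0,0]],
    [[-0.032,-0.0126,0],[0,0,0]],
  ],
)

```text
clock: 0.93
tcp_pos: [0.4315, 0.2674, 0.2311]
tcp_rot: [-0.556, -3.092, 0.0]
force: [0.1, 1.3, 0.6]
finger_gap: 1.0
grip_force: 0.0
```

Emit:
move_arm(
  targets=[
    [[-0.032,-0.0126,0],[0,0,0]],
    [[-0.032,-0.0126,0],[0,0,0]],
    [[-0.032,-0.0126,0],[0,0,0]],
    [[-0.032,-0.0126,0],[0,0,0]],
    [[-0.032,-0.0126,0],[0,0,0]],
  ],
)

```text
clock: 1.35
tcp_pos: [0.5595, 0.1526, 0.231]
tcp_rot: [-0.556, -3.091, 0.0]
force: [0.1, 0.0, 1.0]
finger_gap: 0.998
grip_force: 0.0
```

Emit:
move_arm(
  targets=[
    [[0,0,0],[0,0,-6]],
    [[0,0,0],[0,0,-6]],
    [[0,0,0],[0,0,-6]],
    [[0,0,0],[0,0,-6]],
    [[0,0,0],[0,0,0]],
  ],
)

```text
clock: 1.77
tcp_pos: [0.5584, 0.1539, 0.2308]
tcp_rot: [0.106, -3.139, 0.0]
force: [0.3, 0.3, -0.0]
finger_gap: 0.999
grip_force: 0.0
```

```bash
python3 go.py .693 .033 .12 3.6
```

```text
t 1.7667 pos [0.5584 0.1539 0.2308] yaw 3.868467938811323 tilt [ 0.001  -0.0001 -1.    ] F [ 0.2587  0.3354 -0.0404]
shift [-0.1262 -0.1297  0.1107] turn rz 0.2684679388113227 shift if turned first [-0.1268 -0.1291  0.1107]
```

Emit:
move_arm(
  targets=[
    [[-0.0252,-0.026,0],[0,0,0]],
    [[-0.0252,-0.026,0],[0,0,0]],
    [[-0.0252,-0.026,0],[0,0,0]],
    [[-0.0252,-0.026,0],[0,0,0]],
    [[-0.0252,-0.026,0],[0,0,0]],
  ],
)

```text
clock: 2.18
tcp_pos: [0.6935, 0.0311, 0.2311]
tcp_rot: [0.093, -3.14, -0.0]
force: [1.7, 1.2, 0.7]
finger_gap: 1.005
grip_force: 0.0
```

Emit:
move_arm(
  targets=[
    [[0,0,0.015],[0,0,0]],
    [[0,0,0.015],[0,0,0]],
    [[0,0,0.015],[0,0,0]],
    [[0,0,0.015],[0,0,0]],
    [[0,0,0],[0,0,0]],
  ],
)

```text
clock: 2.6
tcp_pos: [0.6907, 0.0323, 0.1676]
tcp_rot: [0.094, -3.135, -0.001]
force: [0.0, -0.1, -0.5]
finger_gap: 0.998
grip_force: 0.0
```

```bash
python3 - <<'E'
from fit import *
s,p,d,m=shot("wrist");X=pts(s,d,m);np.savez("wrist",p=p,X=X,d=d);cv2.imwrite("pics/w1.png",p[...,::-1])
A=load(("wrist",));x,y,z=A[:,:3].T
print("bench",np.median(z[abs(z)<.01]))
k=(x>.655)&(x<.70)&(y>-.09)&(y<.15)&(z>.053)&(z<.063);print(k.sum())
if k.sum()>20:
    l=line(A[k]);print(l,np.degrees(np.arctan2(-l[0]*np.sign(l[1]),abs(l[1]))),x[k].max(),y[k].min(),y[k].max())
E
python3 go.py .693 .033 .01 3.6
```

```text
bench -0.00011868002194440064
1428
[ 0.05831099 -0.99829847  0.6661654   0.02885994] 3.3428695 0.6739400017594308 -0.0701479028880054 0.1292094472156753
t 2.65 pos [0.6913 0.0323 0.1695] yaw 3.455926230826686 tilt [ 0.0036  0.0004 -1.    ] F [-0.6176 -1.0544  0.703 ]
shift [-0.0023  0.0005  0.1595] turn rz -0.14407376917331405 shift if turned first [-0.0023  0.0005  0.1595]
```

View pics/w1.png

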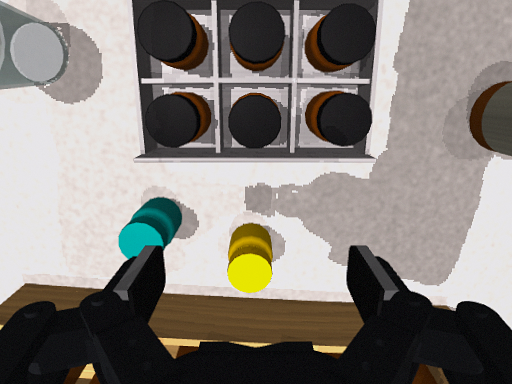

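The wrist view shows the lip along row 158 (columns 135–375), with clear bench behind it. The yellow jar (250,258) sits between the fingers but well back, and the turquoise one (150,228) is off to one side. I'll go straight down.

Emit:
move_arm(
  targets=[
    [[0,0,0.02],[0,0,0]],
    [[0,0,0.02],[0,0,0]],
    [[0,0,0.02],[0,0,0]],
    [[0,0,0.02],[0,0,0]],
    [[-0.002,0,0.02],[0,0,0]],
  ],
)

```text
clock: 3.07
tcp_pos: [0.6951, 0.0325, 0.0719]
tcp_rot: [-0.096, 3.139, -0.0]
force: [0.3, -0.2, -0.7]
finger_gap: 1.0
grip_force: 0.0
```

Emit:
move_arm(
  targets=[
    [[0,0,0.02],[0,0,0]],
    [[0,0,0.015],[0,0,0]],
    [[0,0,0.012],[0,0,0]],
    [[0,0,0.009],[0,0,0]],
    [[0,0,0],[0,0,0]],
  ],
)

```text
clock: 3.48
tcp_pos: [0.6939, 0.0325, 0.0141]
tcp_rot: [0.098, -3.138, -0.0]
force: [0.2, 0.5, -0.4]
finger_gap: 0.999
grip_force: 0.0
```

```bash
python3 go.py .682 .032 .01 3.4
```

```text
t 3.4833 pos [0.6939 0.0325 0.0141] yaw 3.5734596773427794 tilt [ 0.0019  0.0002 -1.    ] F [ 0.2223  0.4906 -0.4082]
shift [0.0119 0.0002 0.0041] turn rz 0.17345967734277945 shift if turned first [0.0119 0.0002 0.0041]
```

Emit:
move_arm(
  targets=[
    [[0.003,0,0.004],[0,0,0]],
    [[0.003,0,0],[0,0,0]],
    [[0.002,0,0],[0,0,0]],
    [[0.002,0,0],[0,0,0]],
    [[0.001,0,0],[0,0,0]],
  ],
)

```text
clock: 3.9
tcp_pos: [0.6836, 0.0317, 0.012]
tcp_rot: [-0.099, 3.139, -0.0]
force: [0.0, 0.4, 0.1]
finger_gap: 1.002
grip_force: 0.0
```

Emit:
move_arm(
  targets=[
    [[0.001,0,0],[0,0,0]],
    [[0.001,0,0],[0,0,0]],
    [[0.001,0,0],[0,0,0]],
    [[0.001,0,0],[0,0,0]],
    [[0.001,0,0],[0,0,0]],
  ],
)

```text
clock: 4.32
tcp_pos: [0.6792, 0.0315, 0.0115]
tcp_rot: [-0.099, 3.139, 0.0]
force: [3.0, 0.7, -0.6]
finger_gap: 0.996
grip_force: 1.5
```

Emit:
move_arm(
  targets=[
    [[0.002,0.0006,0],[0,0,0.33]],
    [[0.002,0.0006,0],[0,0,0.33]],
    [[0.002,0.0006,0],[0,0,0.33]],
    [[0.002,0.0006,0],[0,0,0.33]],
    [[0.002,0.0006,0],[0,0,0.33]],
  ],
)

```text
clock: 4.73
tcp_pos: [0.6685, 0.0338, 0.0114]
tcp_rot: [-0.053, 3.141, -0.0]
force: [4.0, -2.0, 0.3]
finger_gap: 1.0
grip_force: 1.6
```

Emit:
move_arm(
  targets=[
    [[0.002,0.0006,0],[0,0,0.33]],
    [[0.002,0.0006,0],[0,0,0.33]],
    [[0.002,0.0006,0],[0,0,0.33]],
    [[0.002,0.0006,0],[0,0,0.33]],
    [[0.002,0.0006,0],[0,0,0.33]],
  ],
)

```text
clock: 5.15
tcp_pos: [0.6584, 0.0366, 0.0114]
tcp_rot: [-0.008, 3.141, -0.0]
force: [3.5, -2.6, -0.3]
finger_gap: 1.001
grip_force: 1.8
```

```bash
cat > look.py <<'E'
from fit import *
import subprocess
# tray pose by silhouette edges in the height map: far lip (z~.058) unseen below arm -> use near wall + sides
for n in("scene","side"):
    s,p,d,m=shot(n);np.savez(n,p=p,X=pts(s,d,m),d=d)
import sys
A=load();x,y,z=A[:,:3].T;c0=np.array([float(sys.argv[1]),float(sys.argv[2])]);th=np.radians(float(sys.argv[3]))
for it in range(3):
    q=(A[:,:2]-c0)@np.array([[np.cos(th),-np.sin(th)],[np.sin(th),np.cos(th)]])
    h=(z>.030)&(z<.044)
    F=A[h&(abs(q[:,0]+.063)<.008)&(abs(q[:,1])<.09)];Lf=A[h&(abs(q[:,1]-.098)<.008)&(abs(q[:,0])<.05)];Rt=A[h&(abs(q[:,1]+.098)<.008)&(abs(q[:,0])<.05)]
    l=line(F);th=np.arctan2(-l[0]*np.sign(l[1]),abs(l[1]))
    ex=np.array([np.cos(th),np.sin(th)]);ey=np.array([-ex[1],ex[0]])
    f=np.median(F[:,:2]@ex);yl=np.median(Lf[:,:2]@ey);yr=np.median(Rt[:,:2]@ey)
    c0=ex*(f+.063)+ey*(yl+yr)/2
print("n",len(F),len(Lf),len(Rt),"width",yl-yr,"tray c",c0.round(4),"yaw",np.degrees(th).round(2))
D=np.array([.402,.0627]);a=np.radians(-4.65);e=np.array([np.cos(a),np.sin(a)])
print("dock lateral mm",1e3*(c0-D)@np.array([-e[1],e[0]]),"yaw rel",np.degrees(th-a), "front ahead of bar face mm",1e3*((c0-D)@e-.065-.0275))
s=monitor.state();print("t",s["clock"],s["tcp_pos"],s["force"])
E
python3 look.py .586 .037 0.5
python3 - <<'E'
import sys;sys.path.insert(0,'.')
from h import *
p=np.load("scene.npz")["p"][140:290,180:380];cv2.imwrite("pics/s2.png",cv2.resize(p[...,::-1],(800,600)))
E
```

```text
n 139 67 119 width 0.19517945065133846 tray c [0.58   0.0358] yaw 0.61
dock lateral mm -12.427572813309531 yaw rel 5.255165912881384 front ahead of bar face mm 87.0829227488288
t 5.25 [0.65793751 0.03685828 0.01137744] [2.19378621 0.18883217 1.59517366]
```

View pics/s2.png

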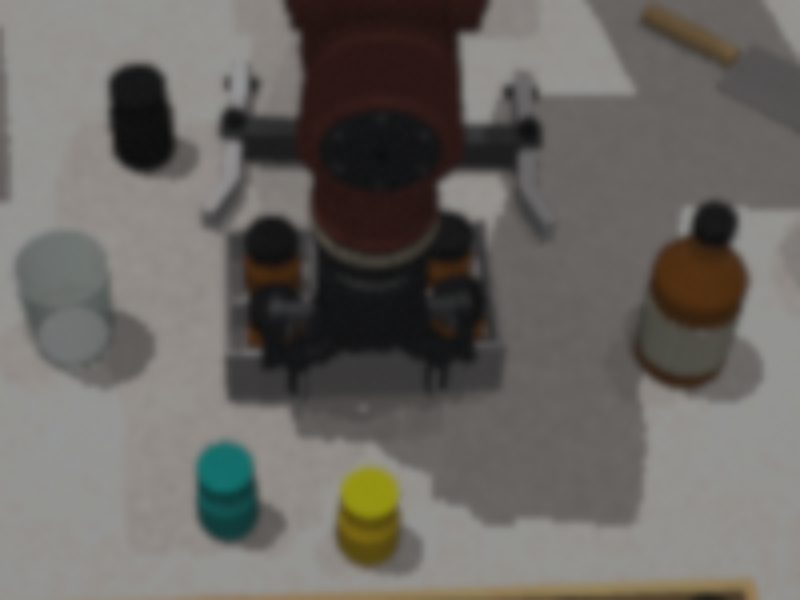

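The fingers are flush behind the lip at both (290,380) and (435,380), and the tray is following without slipping. About 5° of turn and 12 mm sideways are left to correct.

Emit:
move_arm(
  targets=[
    [[0.002,0.0006,0],[0,0,0.36]],
    [[0.002,0.0006,0],[0,0,0.36]],
    [[0.002,0.0006,0],[0,0,0.36]],
    [[0.002,0.0006,0],[0,0,0.36]],
    [[0.002,0.0006,0],[0,0,0.36]],
  ],
)

```text
clock: 5.67
tcp_pos: [0.6483, 0.0397, 0.0114]
tcp_rot: [0.042, 3.141, -0.0]
force: [4.2, -1.4, 1.2]
finger_gap: 1.001
grip_force: 1.8
```

Emit:
move_arm(
  targets=[
    [[0.002,0.0005,0],[0,0,0.36]],
    [[0.002,0.0005,0],[0,0,0.36]],
    [[0.002,0.0005,0],[0,0,0.36]],
    [[0.002,0.0005,0],[0,0,0.36]],
    [[0.002,0.0005,0],[0,0,0.36]],
  ],
)

```text
clock: 6.08
tcp_pos: [0.6384, 0.0426, 0.0113]
tcp_rot: [0.091, 3.14, -0.0]
force: [4.2, -0.9, 1.6]
finger_gap: 0.999
grip_force: 1.9
```

Emit:
move_arm(
  targets=[
    [[0.002,0.0004,0],[0,0,0.36]],
    [[0.002,0.0004,0],[0,0,0.36]],
    [[0.002,0.0004,0],[0,0,0.36]],
    [[0.002,0.0004,0],[0,0,0.36]],
    [[0.002,0.0003,0],[0,0,0.3]],
  ],
)

```text
clock: 6.5
tcp_pos: [0.6285, 0.0452, 0.0114]
tcp_rot: [0.139, 3.138, -0.0]
force: [2.9, -2.6, 1.3]
finger_gap: 0.998
grip_force: 1.9
```

```bash
python3 look.py .553 .048 -4.5; python3 go.py .6 .04 .01 -4.65
```

```text
n 113 66 129 width 0.19570685541686123 tray c [0.5502 0.052 ] yaw -4.42
dock lateral mm 1.3487506217018963 yaw rel 0.23156684761803037 front ahead of bar face mm 56.08471839990514
t 6.6 [0.62807746 0.04540586 0.01125985] [ 1.87580214 -0.27937487  1.23991626]
t 6.6 pos [0.6281 0.0454 0.0113] yaw -5.036432711696807 tilt [ 0.0008  0.0002 -1.    ] F [ 1.8758 -0.2794  1.2399]
shift [ 0.0275 -0.0079  0.0013] turn rz -0.3864327116968065 shift if turned first [ 0.0275 -0.0077  0.0013]
```

The tray is square to within 0.3° and centred to within about 1 mm, with around 56 mm to go. I'll run it straight in.

Emit:
move_arm(
  targets=[
    [[0.002,0,0],[0,0,-0.2]],
    [[0.002,0,0],[0,0,-0.2]],
    [[0.0025,0,0],[0,0,0]],
    [[0.0025,0,0],[0,0,0]],
    [[0.0025,0,0],[0,0,0]],
  ],
)

```text
clock: 7.02
tcp_pos: [0.6169, 0.0462, 0.0113]
tcp_rot: [-0.127, -3.139, -0.0]
force: [3.6, -0.2, -0.6]
finger_gap: 0.996
grip_force: 1.8
```

Emit:
move_arm(
  targets=[
    [[0.0025,0,0],[0,0,0]],
    [[0.0025,0,0],[0,0,0]],
    [[0.0025,0,0],[0,0,0]],
    [[0.0025,0,0],[0,0,0]],
    [[0.0025,0,0],[0,0,0]],
  ],
)

```text
clock: 7.43
tcp_pos: [0.6044, 0.0471, 0.0113]
tcp_rot: [-0.127, -3.139, 0.0]
force: [4.1, 0.0, -1.1]
finger_gap: 0.996
grip_force: 1.7
```

Emit:
move_arm(
  targets=[
    [[0.0025,0,0],[0,0,0]],
    [[0.0025,0,0],[0,0,0]],
    [[0.0025,0,0],[0,0,0]],
    [[0.0025,0,0],[0,0,0]],
    [[0.0025,0,0],[0,0,0]],
  ],
)

```text
clock: 7.85
tcp_pos: [0.592, 0.0481, 0.0113]
tcp_rot: [-0.127, -3.139, 0.0]
force: [2.8, -0.7, -0.9]
finger_gap: 1.005
grip_force: 1.6
```

```bash
python3 look.py .514 .055 -4.6; python3 go.py .6 .04 .01 -4.65
```

```text
n 120 69 132 width 0.1953107652998387 tray c [0.5136 0.0542] yaw -4.39
dock lateral mm 0.5649299801142436 yaw rel 0.25524028328129456 front ahead of bar face mm 19.415563178676468
t 7.95 [0.5914885  0.04820984 0.01122978] [0.64854349 0.24847658 0.48647262]
t 7.95 pos [0.5915 0.0482 0.0112] yaw -4.622665998358292 tilt [ 0.001  -0.0001 -1.    ] F [0.6485 0.2485 0.4865]
shift [-0.0091 -0.0075  0.0012] turn rz 0.02733400164170874 shift if turned first [-0.0092 -0.0075  0.0012]
```

Emit:
move_arm(
  targets=[
    [[0.002,0,0],[0,0,0]],
    [[0.002,0,0],[0,0,0]],
    [[0.002,0,0],[0,0,0]],
    [[0.002,0,0],[0,0,0]],
    [[0.002,0,0],[0,0,0]],
  ],
)

```text
clock: 8.37
tcp_pos: [0.5821, 0.0489, 0.0113]
tcp_rot: [-0.127, -3.139, 0.0]
force: [4.0, -0.4, -1.7]
finger_gap: 1.001
grip_force: 1.5
```

Emit:
move_arm(
  targets=[
    [[0.001,0,0],[0,0,0]],
    [[0.0008,0,0],[0,0,0]],
    [[0.0008,0,0],[0,0,0]],
    [[0.0007,0,0],[0,0,0]],
    [[0.0007,0,0],[0,0,0]],
  ],
)

```text
clock: 8.78
tcp_pos: [0.5783, 0.0493, 0.0113]
tcp_rot: [-0.127, -3.139, 0.0]
force: [2.2, -0.1, -1.3]
finger_gap: 0.995
grip_force: 1.4
```

Emit:
move_arm(
  targets=[
    [[0.0006,0,0],[0,0,0]],
    [[0.0006,0,0],[0,0,0]],
    [[0.0006,0,0],[0,0,0]],
    [[0.0006,0,0],[0,0,0]],
    [[0.0006,0,0],[0,0,0]],
  ],
)

```text
clock: 9.2
tcp_pos: [0.5753, 0.0495, 0.0113]
tcp_rot: [0.127, 3.139, 0.0]
force: [3.2, -0.2, -1.8]
finger_gap: 1.002
grip_force: 1.4
```

Emit:
move_arm(
  targets=[
    [[0.0005,0,0],[0,0,0]],
    [[0.0005,0,0],[0,0,0]],
    [[0.0004,0,0],[0,0,0]],
    [[0.0003,0,0],[0,0,0]],
    [[0.0003,0,0],[0,0,0]],
  ],
)

```text
clock: 9.62
tcp_pos: [0.5734, 0.0497, 0.0113]
tcp_rot: [-0.127, -3.139, -0.0]
force: [3.1, -0.5, -2.1]
finger_gap: 0.999
grip_force: 1.5
```

Emit:
move_arm(
  targets=[
    [[0.0004,0,0],[0,0,0]],
    [[0.0004,0,0],[0,0,0]],
    [[0.0004,0,0],[0,0,0]],
    [[0.0003,0,0],[0,0,0]],
    [[0.0003,0,0],[0,0,0]],
  ],
)

```text
clock: 10.03
tcp_pos: [0.5716, 0.0498, 0.0113]
tcp_rot: [0.127, 3.139, 0.0]
force: [2.5, -0.4, -2.3]
finger_gap: 0.999
grip_force: 1.6
```

Emit:
move_arm(
  targets=[
    [[0.0003,0,0],[0,0,0]],
    [[0.0003,0,0],[0,0,0]],
    [[0.0003,0,0],[0,0,0]],
    [[0.0003,0,0],[0,0,0]],
    [[0.0003,0,0],[0,0,0]],
  ],
)

```text
clock: 10.45
tcp_pos: [0.5701, 0.0499, 0.0113]
tcp_rot: [0.127, 3.139, 0.0]
force: [3.8, 0.1, -1.7]
finger_gap: 1.0
grip_force: 1.6
```

Emit:
move_arm(
  targets=[
    [[0.0003,0,0],[0,0,0]],
    [[0.0003,0,0],[0,0,0]],
    [[0.0003,0,0],[0,0,0]],
    [[0.0003,0,0],[0,0,0]],
    [[0.0003,0,0],[0,0,0]],
  ],
)

```text
clock: 10.87
tcp_pos: [0.5695, 0.0499, 0.0116]
tcp_rot: [0.127, 3.137, -0.0]
force: [6.5, -1.0, -2.8]
finger_gap: 1.001
grip_force: 3.2
```

Contact with the bar: force is climbing. I'll press on gently.

Emit:
move_arm(
  targets=[
    [[0.0002,0,0],[0,0,0]],
    [[0.0002,0,0],[0,0,0]],
    [[0.0002,0,0],[0,0,0]],
    [[0,0,0],[0,0,0]],
  ],
)

```text
clock: 11.2
tcp_pos: [0.5694, 0.0498, 0.0118]
tcp_rot: [0.128, 3.136, -0.001]
force: [6.5, -1.3, -2.9]
finger_gap: 1.0
grip_force: 3.6
```

Emit:
move_arm(
  targets=[
    [[0.0003,0,0],[0,0,0]],
    [[0.0003,0,0],[0,0,0]],
    [[0.0003,0,0],[0,0,0]],
    [[0,0,0],[0,0,0]],
  ],
)

```text
clock: 11.53
tcp_pos: [0.5694, 0.0497, 0.0121]
tcp_rot: [0.128, 3.135, -0.001]
force: [8.8, -1.8, -2.5]
finger_gap: 1.002
grip_force: 4.6
```

```bash
python3 look.py .491 .056 -4.6; python3 go.py .6 .04 .01 -4.65
```

```text
n 199 61 129 width 0.195471466042664 tray c [0.4894 0.0562] yaw -4.73
dock lateral mm 0.5986064287494051 yaw rel -0.08451424348947283 front ahead of bar face mm -4.816482974134635
t 11.6333 [0.56931328 0.04964388 0.0120026 ] [ 8.66342791 -1.7571385  -3.03701053]
t 11.6333 pos [0.5693 0.0496 0.012 ] yaw -4.6771758746671726 tilt [-0.004  -0.0005 -1.    ] F [ 8.6634 -1.7571 -3.037 ]
shift [-0.0314 -0.0071  0.0021] turn rz -0.027175874667172195 shift if turned first [-0.0314 -0.0071  0.0021]
```

The tray is at the bar, square to 0.1° and centred. The tool shows about 3 N of upward drag on the lip, so I'll ease it down slightly while adding the last few newtons.

Emit:
move_arm(
  targets=[
    [[0.0003,0,0.0003],[0,0,0]],
    [[0.0003,0,0.0003],[0,0,0]],
    [[0.0003,0,0.0003],[0,0,0]],
    [[0,0,0],[0,0,0]],
  ],
)

```text
clock: 11.97
tcp_pos: [0.5694, 0.0496, 0.0115]
tcp_rot: [0.128, 3.133, -0.001]
force: [12.1, -2.2, -0.5]
finger_gap: 0.998
grip_force: 5.6
```

Emit:
move_arm(
  targets=[
    [[0.0003,0,0.0001],[0,0,0]],
    [[0.0003,0,0],[0,0,0]],
    [[0,0,0],[0,0,0]],
    [[0,0,0],[0,0,0]],
    [[0,0,0],[0,0,0]],
  ],
)

```text
clock: 12.38
tcp_pos: [0.5694, 0.0496, 0.0116]
tcp_rot: [0.128, 3.132, -0.001]
force: [12.4, -2.4, -1.7]
finger_gap: 0.997
grip_force: 6.3
```

Emit:
move_arm(
  targets=[
    [[0.0003,0,0.0001],[0,0,0]],
    [[0,0,0],[0,0,0]],
    [[0,0,0],[0,0,0]],
    [[0,0,0],[0,0,0]],
    [[0,0,0],[0,0,0]],
  ],
)

```text
clock: 12.8
tcp_pos: [0.5694, 0.0495, 0.0116]
tcp_rot: [0.129, 3.132, -0.001]
force: [12.3, -2.5, -1.9]
finger_gap: 0.999
grip_force: 6.7
```

Emit:
move_arm(
  targets=[
    [[-0.001,0,0],[0,0,0]],
    [[-0.001,0,0],[0,0,0]],
    [[-0.001,0,0],[0,0,0]],
    [[-0.001,0,0],[0,0,0]],
    [[-0.001,0,0],[0,0,0]],
  ],
)

```text
clock: 13.22
tcp_pos: [0.5694, 0.05, 0.0101]
tcp_rot: [-0.126, -3.137, -0.0]
force: [-0.2, 0.2, -0.4]
finger_gap: 0.999
grip_force: 0.0
```

Emit:
move_arm(
  targets=[
    [[-0.003,0,0],[0,0,0]],
    [[-0.003,0,0],[0,0,0]],
    [[-0.003,0,0],[0,0,0]],
    [[-0.003,0,0],[0,0,0]],
    [[-0.003,0,0],[0,0,0]],
  ],
)

```text
clock: 13.63
tcp_pos: [0.5854, 0.0487, 0.01]
tcp_rot: [-0.127, -3.139, 0.0]
force: [0.3, -0.5, 0.6]
finger_gap: 1.002
grip_force: 0.0
```

```bash
python3 look.py .489 .056 -4.6; python3 go.py .6 .04 .01 -4.65
```

```text
n 205 60 123 width 0.19548529035665532 tray c [0.4887 0.0559] yaw -6.63
dock lateral mm 0.26230814408585906 yaw rel -1.9828291463979397 front ahead of bar face mm -5.5418188665880725
t 13.7333 [0.58578974 0.04865512 0.01015443] [-0.53424068  0.33422185 -0.20139504]
t 13.7333 pos [0.5858 0.0487 0.0102] yaw -4.629390828931215 tilt [-0.0003  0.     -1.    ] F [-0.5342  0.3342 -0.2014]
shift [-0.0149 -0.0075  0.0002] turn rz 0.020609171068785237 shift if turned first [-0.0149 -0.0075  0.0002]
```

Released. The front-wall fit is mixing in points from the bar, so I'll raise the tool, look down and check the lip's angle instead.

Emit:
move_arm(
  targets=[
    [[0,0,-0.02],[0,0,0]],
    [[0,0,-0.03],[0,0,0]],
    [[0,0,-0.03],[0,0,0]],
    [[0,0,-0.03],[0,0,0]],
    [[-0.01,0,-0.03],[0,0,0]],
  ],
)

```text
clock: 14.15
tcp_pos: [0.5935, 0.0481, 0.1516]
tcp_rot: [-0.126, -3.137, -0.0]
force: [0.6, 1.2, -1.5]
finger_gap: 1.002
grip_force: 0.0
```

Emit:
move_arm(
  targets=[
    [[0,0,-0.025],[0,0,0]],
    [[0,0,-0.025],[0,0,0]],
    [[0,0,0],[0,0,0]],
    [[0,0,0],[0,0,0]],
    [[0,0,0],[0,0,0]],
  ],
)

```text
clock: 14.57
tcp_pos: [0.5948, 0.0479, 0.1996]
tcp_rot: [-0.127, -3.138, 0.0]
force: [0.0, -0.1, 0.5]
finger_gap: 1.004
grip_force: 0.0
```

```bash
python3 - <<'E'
from fit import *
s,p,d,m=shot("wrist");X=pts(s,d,m);np.savez("wrist",p=p,X=X,d=d);cv2.imwrite("pics/w2.png",p[...,::-1])
A=load(("wrist",));x,y,z=A[:,:3].T
def rep(n,k):
    l=line(A[k]);l*=np.sign(l[1]) if 0 else 1;print(n,k.sum(),l.round(4),"yaw",np.degrees(np.arctan2(-l[0],l[1]) if l[1]>0 else np.arctan2(l[0],-l[1])))
u=x-.08*(y-.055)
rep("lip",(abs(u-.553)<.012)&(y>-.04)&(y<.15)&(z>.054)&(z<.063))
k=(u>.39)&(u<.44)&(y>-.03)&(y<.15)&(z>.033)&(z<.043);print(k.sum())
if k.sum()>20: rep("bar",k)
print("jar tops",np.percentile(z[(u>.43)&(u<.55)&(y>-.04)&(y<.15)],99.5))
E
```

```text
lip 1021 [0.0829 0.9966 0.5538 0.0287] yaw -4.7573876
11
jar tops 0.07337789129002119
```

View pics/w2.png

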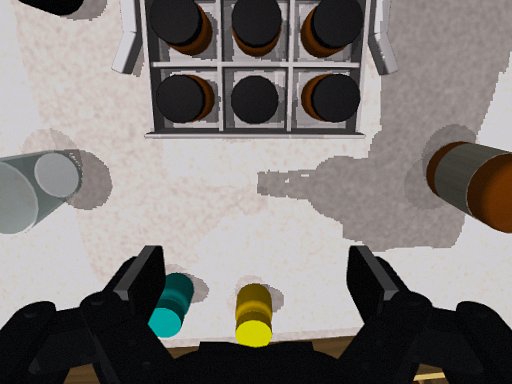

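The wrist view shows the tray between the rails with the lip level at row 134. All six jars are standing, and the turquoise and yellow jars are untouched. The lip yaw is -4.76° against -4.65° for the dock, and the lip has not moved since pressing. I'll hand it in.

```bash
python3 -c "
from rig import bot
print(bot.job_done())"
```

```text
the job is handed in; nothing more can be done
None
```

I dragged the tray into the dock and pressed it home with about 12 N at the wrist for roughly 0.8 s (an estimated 8–12 N on the bar). I then released it and handed the job in; the last wrist view showed it square to about 0.1° with all six jars standing, and no verdict came back.

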